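# Put the slide-staining set back together under its covers

## Robot

A 6-joint arm with a two-finger parallel gripper is mounted at the origin on a cart in front of the work surface, level with it; the furniture and walls round the work are solid. World frame = base frame: x ahead of the robot, y to its left, z up, the work surface at z = 0. Lengths are in m, angles in rad, forces in N, time in s.
With the tool pointing down it reaches from about 0.375 to 0.9 m from the base axis. Payload 3.1 kg.
Tool frame: the origin (TCP) lies on the centre line of the jaws, within the pads' length; the fingertips stand 22 mm ahead of it and the grasp point (between the pads) lies 3 mm ahead of it; z points along the fingers, x is the direction in which the jaws open and shut, and the axes are right-handed (so a half turn about z gives the same grasp; the last joint's range is limited). The gripper opens to 87 mm and grips with 3 to 60 N. Pads are 19 mm wide; open, the fingers measure 117 mm over their backs; the gripper's body (75 mm by 190 mm) begins 51 mm behind the grasp point.
Start: joints at [-1.462, 0.527, 1.433, -0, 1.181, -0.178], TCP at [0.177, -0.599, 0.215] pointing down, gripper open.
Joint ranges: [-3.08, 3.08], [-0.75, 2.2], [0.22, 2.44], [-1.43, 4.57], [0, 2.65], [-2.85, 2.85]. Speed limits (rad/s): [2.79, 2.79, 3.14, 3.14, 3.14, 3.14].

## Interface

Orientations are given as a unit quaternion [x, y, z, w].
In Python, from rig import robot, camera, order gives the robot as it stands.
- The arm moves only by the shell command python3 -m pendant 'ROWS' [OPENING] [FORCE]. ROWS is JSON, a list of rows, each a list of 2 entries, a list of its own where there are three numbers: the shift along the tool's x, y, z in mm, then the turn about the tool's z in degrees. A call has 1 to 8 rows; each row shifts and turns the commanded pose from where the row before left it, along the tool's axes as they then stand; what a row does not reach is not made up. A row lasts 1/8 s, in which the tool goes at most 62.5 mm and 10.7 degrees, less where a joint would pass 70% of its speed; a pose out of reach is approached as far as the arm can. A call with a gripper value outside its range is refused whole. OPENING is the finger opening in mm, from 0 to 87, set as the call begins (- or left out, the last holds). The fingers move at their own pace and stop on an object; FORCE is the grip in N (left out, the last holds). Time passes only in rows, so rows that do not move let the fingers close. It gives the time, the measured TCP pose, the force and the opening at its end, in the units of the state.
- robot.get_obs(): the state, without advancing time (a new reading comes with each control period).
- camera(name): name is "scene" or "top" or "wrist"; returns a dict with "pixels" (420x560x3 uint8, blue, green, red), "mtx" (3x3 intrinsics, pixels), "k1" (the pictures are not rectified: a ray, as slopes to the right and down, at radius r is drawn at 1 + k1 r^2 times it, then the intrinsics apply), "R" (3x3) and "t" (3): a world point X has camera coordinates R X + t. Camera axes: x right, y down, z forward; pixel columns grow to the right and rows downward; lengths in m; the calibration is good to about 2 mm. A picture is of the moment at which its call begins. There is no depth.
- order.hand_in(): hands the job in, once; it reports no verdict.
The state is a dict: "time": time; "q": joint angles; "joint_velocities": joint speeds; "joint_torque": joint torques, N m; "position": TCP position; "tool_rot": TCP orientation; "ft_force": force on the tool from outside, world axes, zero at the start; "moment": the same for the moment, N m; "grip_width": finger opening in m.
Only numpy, scipy, OpenCV 4.12 (cv2) and the standard library are available. Lean on these libraries where they do the work, as an engineer would, in place of code of your own. Each camera call takes 0.05 s, during which the arm holds its last target. There are 200 camera calls.

## Task

The washed slide-staining set is dry and goes back under cover. Stand the empty slide rack upright on the floor of the rectangular trough, and take the pile of covers apart and seat each cover fully down and level in the mouth of the vessel it fits, the trough's cover over the rack. Leave the four vessels upright and standing where they are.

Things in the scene. Friction and masses are not known exactly. Their poses are not given: they have to be found in the camera images.
- trough: rectangular white plastic staining trough, open at the top, loose on the bench, 0.4 kg. 66 x 96 mm outside (the foot 70 x 100), 64 mm high; mouth 56 x 86 mm with a 2 mm chamfer, walls 5 mm, inner floor 6 mm above the origin. Origin at the centre of its underside; x along the short side, y along the long side, z up. Takes the slide rack, then the rectangular cover.
- square_jar: square white plastic staining jar, open at the top, loose, 0.35 kg. 53 x 53 mm outside (foot 61 x 61), 88 mm high; mouth 43 x 43 mm with a 2 mm chamfer. Origin at the centre of its underside; x and y along the sides, z up.
- round_jar: tall round white plastic staining jar, open at the top, loose, 0.3 kg. 41 mm in diameter (foot 58 mm), 88 mm high; round mouth 32 mm in diameter. Origin at the centre of its underside, z up.
- small_pot: small round white plastic pot with a shoulder, open at the top, loose, 0.2 kg. Body 40 mm in diameter, neck 28 mm, 46 mm high; round mouth 20 mm in diameter. Origin at the centre of its underside, z up.
- trough_cover: largest grey plastic cover, rectangular, the lowest of the pile, lying on the bench. Origin at the centre of its underside (plug bottom), z up. Height 19 mm: plug z = 0 to 6 mm, wider plate to grip z = 6 to 17 mm. Plate 68 mm (along x) by 98 mm (along y), with a 2 mm raised edge bead up to z = 19 mm; plug 50 x 80 mm. It fits the trough either way round; seated, its origin is 58 mm above the trough's origin, plate on the rim. 0.1 kg.
- square_cover: grey plastic square cover, second from below in the pile, resting loosely on the top of the largest one (its origin 17 mm above that one's). Origin at the centre of its underside (plug bottom), z up. Height 19 mm: plug z = 0 to 6 mm, wider plate to grip z = 6 to 17 mm. Plate 55 x 55 mm with a 2 mm raised edge bead; plug 37 x 37 mm, sides along x and y. Fits the square jar in any of four ways; seated, its origin is 82 mm above the jar's. 0.06 kg.
- round_cover: grey plastic round cover, third from below in the pile, resting loosely on the square one (origin 17 mm above that one's). Origin at the centre of its underside (plug bottom), z up. Height 19 mm: plug z = 0 to 6 mm, wider plate to grip z = 6 to 17 mm. Plate 43 mm in diameter with a low edge bead; plug 26 mm in diameter, chamfered. Fits the round jar; seated, its origin is 82 mm above the jar's. 0.04 kg.
- small_cover: smallest grey plastic round cover, on top of the pile (origin 17 mm above that of the one below). Origin at the centre of its underside (plug bottom), z up. Height 19 mm: plug z = 0 to 6 mm, wider plate to grip z = 6 to 17 mm. Plate 30 mm in diameter with a low edge bead; plug 14 mm in diameter, chamfered. Fits the small pot; seated, its origin is 40 mm above the pot's. 0.02 kg.
- slide_rack: empty steel slide rack, 46 mm (x) by 70 mm (y), standing on the bench. Side rails and end plates up to 24 mm high; a 10 x 10 mm grip bar crosses the middle along x, from z = 36 to 46 mm, 45 mm long, held by a narrow upright at each end; below the bar it is free down to z = 25 mm. Origin at the centre of its underside, z up. In the trough its y lies along the trough's y, either way round; the closed cover clears the bar by 6 mm. 0.09 kg.

How it is judged:
By the outcome, as a careful person would: the job done as asked, in the order asked, and still so for the second after the job is handed in, with the robot touching nothing.
It also fails if it takes over 144 s, if anything falls off the work surface, if the arm or the gripper's body presses on something with over 40 N, if the wrist force passes 120 N, or if a joint passes its speed limit or range.

## Working session

There is one attempt and no reset: what is moved stays moved. The work goes in short steps, Python scripts to look and compute and a shell command to move; the robot and the scene stay as the last step left them, time stands still between calls to the robot, and variables do not carry over. Pictures are saved under pics/ and viewed, about 12 in all and at most 16, crops included, and the job is handed in when it is done.

```bash
mkdir -p pics; ls
python3 - <<'E'
from rig import robot,camera
import cv2
print(robot.get_obs())
for n in("scene","top","wrist"):
    c=camera(n);cv2.imwrite(f"pics/{n}0.png",c["pixels"]);print(n,c["mtx"].tolist(),c["k1"],c["R"].tolist(),c["t"].tolist())
E
```

```text
pics
{'time': 0.0, 'q': array([-1.46154275e+00,  5.28469606e-01,  1.43393867e+00,  8.79051480e-06,
        1.18138545e+00, -1.78509634e-01]), 'joint_velocities': array([-0.00102127, -0.00152945,  0.00086649,  0.00043486, -0.00055124,
        0.00209619]), 'joint_torque': array([-3.38836116e-04, -4.40041780e+01, -1.76589721e+01,  6.32948452e-02,
        5.81247511e-02, -1.76362405e-04]), 'position': array([ 0.17732019, -0.59851984,  0.21445798]), 'tool_rot': array([ 8.01187669e-01, -5.98412155e-01, -7.47818048e-04, -8.07446650e-04]), 'ft_force': array([ 0.43778604, -0.46152825, -0.61214969]), 'moment': array([-0.00349844,  0.02465616,  0.01462124]), 'grip_width': 0.08698376860722239}
scene [[467.6227767951908, 0.0, 274.42018676545547], [0.0, 467.6227767951908, 210.26058660912872], [0.0, 0.0, 1.0]] 0.0407454921649853 [[0.6289285088772697, -0.7772595403213861, -0.017791506423052838], [-0.3712157992150442, -0.2801092201259601, -0.8852895883345531], [0.6831162134911966, 0.5633883489918955, -0.46469969559451624]] [-0.32458167027216367, 0.25987451421915747, 0.9342848487538029]
top [[411.1301940604191, 0.0, 281.7474531763295], [0.0, 411.1301940604191, 206.62526477482814], [0.0, 0.0, 1.0]] -0.0491276141580377 [[-0.014294243935044616, -0.9998958858109168, 0.0019728478723652436], [-0.9966994054101387, 0.014090805480018613, -0.07994838620009669], [0.07991226342308777, -0.0031091380359084047, -0.9967970522705575]] [-0.0012572756727664172, 0.5500111346575915, 0.9717922709008937]
wrist [[315.792321065727, 0.0, 281.35473166435366], [0.0, 315.792321065727, 212.4749499438627], [0.0, 0.0, 1.0]] -0.040398956064137015 [[0.2832728934339101, -0.9590361935898921, -0.002459111667666075], [-0.9164559921484035, -0.2714496792029798, 0.29397871711382006], [-0.28260375493058965, -0.08102253418162605, -0.9558088023521863]] [-0.6230906380174114, -0.035618680786517885, 0.39313838236646403]
```

View pics/top0.png

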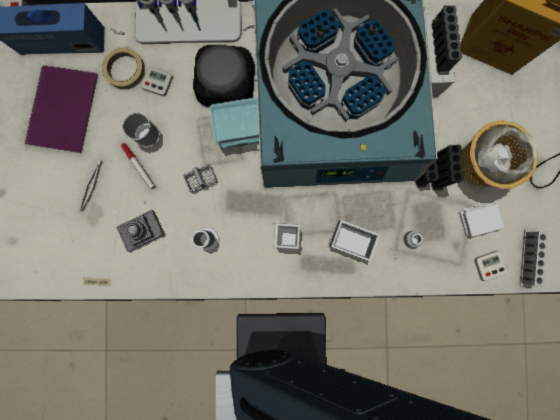

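View pics/scene0.png

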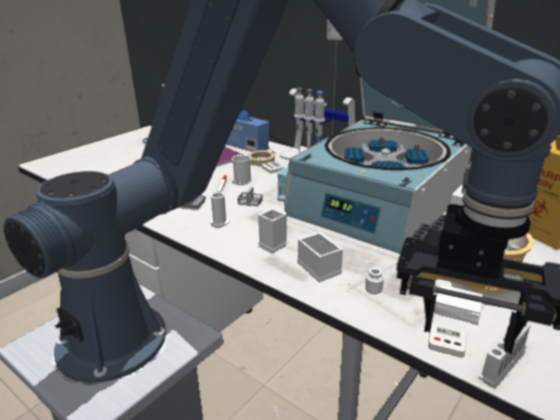

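```bash
cat > h.py <<'E'
import numpy as np, cv2
from scipy.spatial.transform import Rotation as Ro
from rig import robot,camera
def ray(c,px):
    p=np.atleast_2d(np.float64(px)); m=c["mtx"]
    d=np.stack([(p[:,0]-m[0,2])/m[0,0],(p[:,1]-m[1,2])/m[1,1]],1); u=d.copy()
    for _ in range(20): u=d/(1+c["k1"]*(u**2).sum(1,keepdims=True))
    R=np.array(c["R"]); return -R.T@np.array(c["t"]), np.c_[u,np.ones(len(u))]@R
def plane(c,px,z):
    o,d=ray(c,px); return o+d*((z-o[2])/d[:,2:])
def proj(c,X):
    X=np.atleast_2d(X)@np.array(c["R"]).T+np.array(c["t"]); u=X[:,:2]/X[:,2:]
    u=u*(1+c["k1"]*(u**2).sum(1,keepdims=True)); m=c["mtx"]
    return u*[m[0,0],m[1,1]]+[m[0,2],m[1,2]]
def tri(c1,p1,c2,p2):
    o,d=ray(c1,p1);q,e=ray(c2,p2);d=d[0];e=e[0]
    s=np.linalg.lstsq(np.c_[d,-e],q-o,rcond=None)[0];a=o+s[0]*d;b=q+s[1]*e
    return (a+b)/2,np.linalg.norm(a-b)
def go(x,y,z,jaw=None):
    """print tool-axis shift (mm, after the turn) and turn (deg) bringing TCP to xyz with the jaw axis at world angle jaw (deg, mod 180)"""
    s=robot.get_obs();R=Ro.from_quat(s["tool_rot"]).as_matrix();a=np.degrees(np.arctan2(R[1,0],R[0,0]))
    w=0 if jaw is None else (a-jaw+90)%180-90   # tool z down: +turn lowers world angle
    R2=R@Ro.from_euler("z",w,degrees=True).as_matrix()
    d=1000*R2.T@(np.array([x,y,z])-s["position"])
    print("jaw now %.1f turn %.1f then shift"%(a,w),d.round(1),"q6",s["q"][5].round(2),"t",round(s["time"],1))
def snap(name,f,box=None,k=1):
    c=camera(name);im=c["pixels"]
    if box: im=cv2.resize(im[box[1]:box[3],box[0]:box[2]],None,fx=k,fy=k,interpolation=cv2.INTER_CUBIC)
    cv2.imwrite("pics/"+f,im);return c
E
python3 - <<'E'
from h import *
c=snap("top","top1.png",(110,150,440,270),2.4)
print("cam",ray(c,[0,0])[0])
for n,p,z in [("pile",(139,231),.068),("rack",(201,179),.046),("round",(205,239),.088),("sq",(288,237),.088),("tr",(355,241),.064),("pot",(414,239),.046),("centrifuge edge",(350,186),0.1)]:
    print(n,plane(c,p,z)[0].round(3))
R=Ro.from_quat(robot.get_obs()["tool_rot"]).as_matrix();print(R.round(2))
w=camera("wrist");o=ray(w,[0,0])[0];print("wrist cam in tool",R.T@(o-robot.get_obs()["position"]),(np.array(w["R"])@R).round(3))
E
```

```text
cam [ 0.47051968 -0.00598581  1.01265465]
pile [0.495 0.321 0.068]
rack [0.617 0.182 0.046]
round [0.474 0.165 0.088]
sq [ 0.476 -0.022  0.088]
tr [ 0.465 -0.177  0.064]
pot [ 0.467 -0.32   0.046]
centrifuge edge [ 0.588 -0.162  0.1  ]
[[ 0.28 -0.96 -0.  ]
 [-0.96 -0.28  0.  ]
 [-0.   -0.   -1.  ]]
wrist cam in tool [-0.0006966  -0.08107357 -0.16996839] [[ 1.     0.001  0.001]
 [-0.     0.956 -0.294]
 [-0.001  0.294  0.956]]
```

View pics/top1.png

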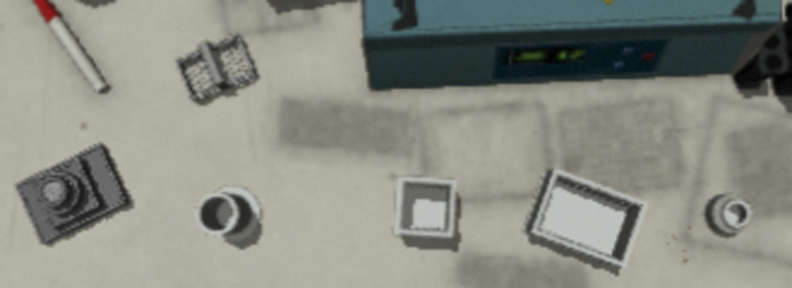

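Run:
```python
from h import *
go(.46,-.20,.25,-90)
```

```text
jaw now -73.5 turn 16.5 then shift [-399.  -282.6  -34.7] q6 -0.18 t 0.2
```

```bash
python3 -m pendant '[[[0,0,0],8.25],[[0,0,0],8.25]]'; python3 -m pendant '[[[-50,-35,-4],0],[[-50,-35,-4],0],[[-50,-35,-4],0],[[-50,-35,-4],0],[[-50,-35,-4],0],[[-50,-35,-4],0],[[-50,-35,-4],0],[[-50,-35,-4],0]]'; python3 -m pendant '[[[0,0,0],0],[[0,0,0],0]]'
python3 - <<'E'
from h import *
import pickle
c=snap("wrist","w1.png");pickle.dump(c,open("w1.pkl","wb"))
go(.48,.06,.25,-90)
E
```

```text
time: 0.5
position: [0.1774, -0.5991, 0.2152]
tool_rot: [-0.705, 0.709, 0.0, 0.0]
ft_force: [0.3, 0.2, 0.2]
grip_width: 0.0869
time: 1.5
position: [0.4585, -0.1977, 0.2478]
tool_rot: [-0.707, 0.707, -0.0, 0.0]
ft_force: [1.1, 0.5, -0.3]
grip_width: 0.0868
time: 1.75
position: [0.4574, -0.1994, 0.2474]
tool_rot: [0.707, -0.707, 0.0, 0.0]
ft_force: [-0.4, -0.3, 0.4]
grip_width: 0.0873
jaw now -90.0 turn -0.0 then shift [-260.   -22.9   -2.8] q6 0.94 t 1.8
```

View pics/w1.png

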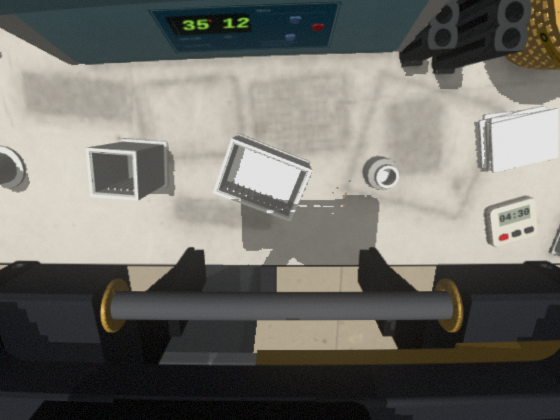

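```bash
python3 -m pendant '[[[-60,0,0],0],[[-60,0,0],0],[[-60,0,0],0],[[-60,0,0],0],[[-60,0,0],0],[[-60,0,0],0],[[-60,0,0],0],[[0,0,0],0]]'; python3 -m pendant '[[[0,0,0],0]]'
python3 - <<'E'
from h import *
import pickle
c=snap("wrist","w2.png");pickle.dump(c,open("w2.pkl","wb"))
E
```

```text
time: 2.8
position: [0.4578, 0.2225, 0.2473]
tool_rot: [0.708, -0.706, -0.0, -0.0]
ft_force: [-0.4, -0.7, -0.5]
grip_width: 0.0871
time: 2.92
position: [0.4578, 0.2191, 0.2471]
tool_rot: [-0.707, 0.708, -0.0, -0.001]
ft_force: [-0.0, -0.3, -0.2]
grip_width: 0.0871
```

View pics/w2.png

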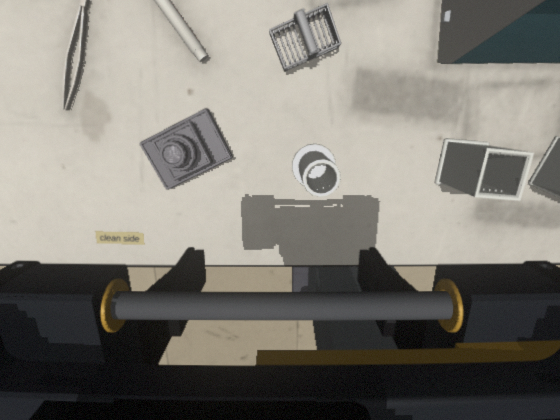

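Run:
```python
from h import *
import pickle
a=pickle.load(open("w1.pkl","rb"))["pixels"];b=pickle.load(open("w2.pkl","rb"))["pixels"]
T=[]
for im,x,y,s in [(a,214,125,100),(a,85,125,100),(a,345,140,80),(b,285,135,80),(b,138,100,100),(b,260,0,100)]:
    t=cv2.resize(im[y:y+s,x:x+s],(264,264),interpolation=cv2.INTER_NEAREST)
    k=264/s
    for g in range(0,s,10):
        for ax in (0,1):
            p=(int(g*k),0) if ax==0 else (0,int(g*k)); q=(int(g*k),5 if g%50 else 14) if ax==0 else (5 if g%50 else 14,int(g*k))
            cv2.line(t,p,q,(0,0,255),1)
    T.append(t)
cv2.imwrite("pics/tiles.png",np.vstack([np.hstack(T[:3]),np.hstack(T[3:])]))
```

```text
(no output)
```

View pics/tiles.png

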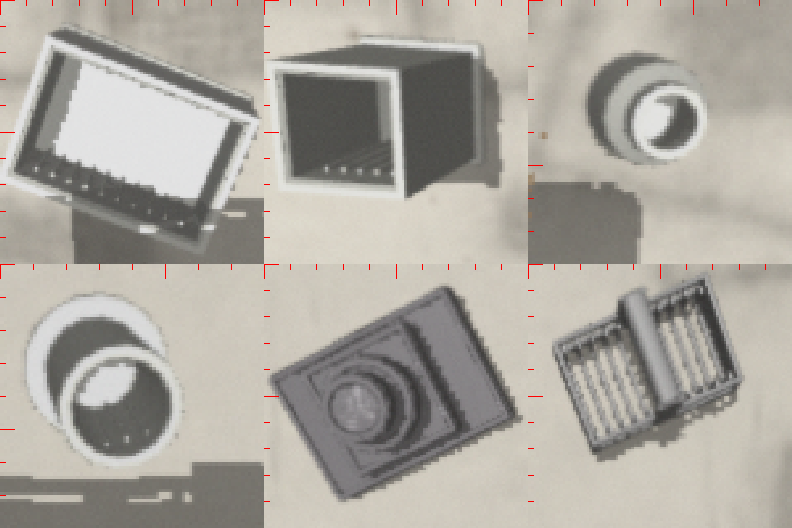

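```bash
cat > m.py <<'E'
from h import *
import pickle
a=pickle.load(open("w1.pkl","rb"));b=pickle.load(open("w2.pkl","rb"))
def quad(n,c,o,k,pts,z):
    P=plane(c,np.array(o)+np.array(pts)/k-0.5,z);m=P.mean(0)
    e=np.roll(P,-1,0)-P; L=np.linalg.norm(e,axis=1)*1e3
    an=np.degrees(np.arctan2(e[:,1],e[:,0]))
    print(n,"ctr",m.round(4),"sides",L.round(1),"ang",(an%180).round(1))
if __name__=="__main__":
    quad("trough",a,(214,125),2.64,[(48,36),(259,116),(205,249),(6,181)],.064)
    quad("square",a,(85,125),2.64,[(8,60),(141,66),(143,199),(12,189)],.088)
    quad("tcover",b,(138,100),2.64,[(8,115),(183,23),(254,152),(78,235)],.018)
    quad("scover",b,(138,100),2.64,[(44,110),(139,55),(201,168),(95,211)],.036)
    quad("rack",b,(260,0),2.64,[(27,81),(179,11),(214,116),(70,194)],.024)
    for n,c,o,k,p,z,r in [("pot",a,(345,140),3.3,(141,120),.046,37),("round",b,(285,135),3.3,(122,141),.088,60),("smallc",b,(138,100),2.64,(96,143),.069,32),
      ("bar1",b,(260,0),2.64,(104,31),.046,3),("bar2",b,(260,0),2.64,(138,137),.046,3)]:
        q=np.array(o)+np.array(p)/k-0.5;P=plane(c,[q,q+[r/k,0]],z);print(n,P[0].round(4),"r mm",(1e3*np.linalg.norm(P[1]-P[0])).round(1))
E
python3 m.py
```

```text
trough ctr [ 0.4674 -0.1776  0.064 ] sides [94.5 63.7 92.5 65.3] ang [ 69.3 159.4  70.3 161.2]
square ctr [ 0.4798 -0.0196  0.088 ] sides [53.4 54.5 54.9 53.1] ang [ 87.  173.5  85.4 171.8]
tcover ctr [0.4978 0.3382 0.018 ] sides [95.3 66.1 97.4 64.5] ang [115.3  27.  114.3  25.2]
scover ctr [0.4979 0.3377 0.036 ] sides [50.9 55.7 54.6 50. ] ang [117.5  26.  111.2  21.9]
rack ctr [0.623  0.1918 0.024 ] sides [69.  43.4 69.2 48.5] ang [112.8  22.1 117.   22.1]
pot [ 0.4695 -0.3251  0.046 ] r mm 13.5
round [0.476  0.1773 0.088 ] r mm 19.2
smallc [0.4991 0.3376 0.069 ] r mm 13.4
bar1 [0.6438 0.201  0.046 ] r mm 1.2
bar2 [0.605  0.1867 0.046 ] r mm 1.2
```

Run:
```python
from h import *
go(.6238,.193,.13,112.5)
```

```text
jaw now -90.2 turn -22.7 then shift [  87.2 -143.5  117.1] q6 1.8 t 3.0
```

```bash
python3 -m pendant '[[[0,0,0],-7.6],[[0,0,0],-7.6],[[0,0,0],-7.5],[[29,-48,20],0],[[29,-48,20],0],[[29,-47.5,20],0],[[0,0,57],0],[[0,0,0],0]]' 50; python3 -m pendant '[[[0,0,0],0],[[0,0,0],0]]'
python3 - <<'E'
from h import *
import pickle
c=snap("wrist","w3.png",(140,120,420,300),2.8);pickle.dump(c,open("w3.pkl","wb"))
go(.6238,.193,.05,112.5)
print(proj(c,[[.6238,.193,.046]]))
E
```

```text
time: 3.98
position: [0.6197, 0.1921, 0.1253]
tool_rot: [0.831, -0.556, -0.005, 0.004]
ft_force: [-0.8, 0.2, 0.3]
grip_width: 0.0504
time: 4.22
position: [0.6249, 0.1957, 0.1335]
tool_rot: [0.832, -0.554, 0.002, -0.002]
ft_force: [-0.8, 1.1, -0.6]
grip_width: 0.05
jaw now -67.3 turn 0.2 then shift [ 2.2  2.4 83.4] q6 1.31 t 4.3
[[284.48686366 217.24294123]]
```

View pics/w3.png

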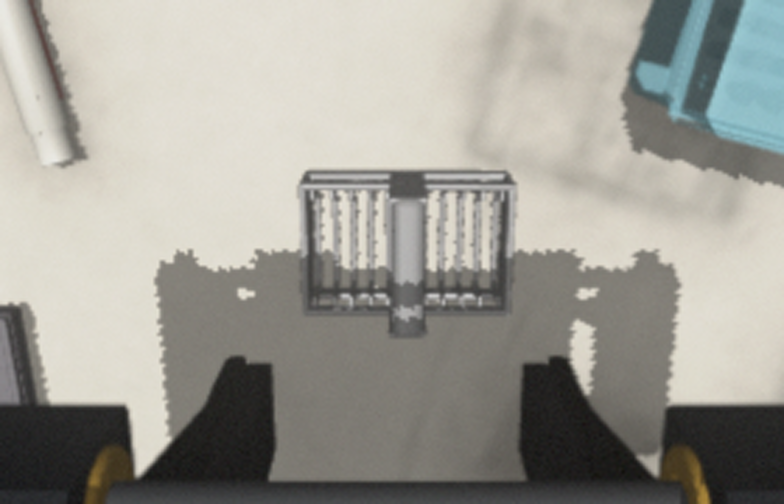

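```bash
python3 -m pendant '[[[2.9,1.2,30],0],[[0,0,40],0],[[0,0,12],0],[[0,0,0],0],[[0,0,0],0]]'; python3 -m pendant '[[[0,0,0],0],[[0,0,0],0],[[0,0,0],0],[[0,0,0],0],[[0,0,0],0],[[0,0,-40],0],[[0,0,-40],0],[[0,0,0],0]]' 0 25;python3 -m pendant '[[[0,0,0],0],[[0,0,0],0]]'
python3 - <<'E'
from h import *
import pickle
c=snap("wrist","w4.png",(140,120,420,300),2.8)
go(.4674,-.1776,.16,70)
E
```

```text
time: 4.9
position: [0.625, 0.193, 0.0504]
tool_rot: [0.832, -0.554, 0.001, -0.001]
ft_force: [-0.4, -0.2, -0.3]
grip_width: 0.0501
time: 5.9
position: [0.6264, 0.1931, 0.1323]
tool_rot: [0.832, -0.554, 0.003, -0.003]
ft_force: [0.2, -0.0, 0.1]
grip_width: 0.0003
time: 6.15
position: [0.6223, 0.1924, 0.1269]
tool_rot: [0.832, -0.554, -0.001, 0.001]
ft_force: [0.4, 1.5, 0.2]
grip_width: 0.0006
jaw now -67.3 turn 42.7 then shift [400.8  19.2 -32.5] q6 1.3 t 6.2
```

View pics/w4.png

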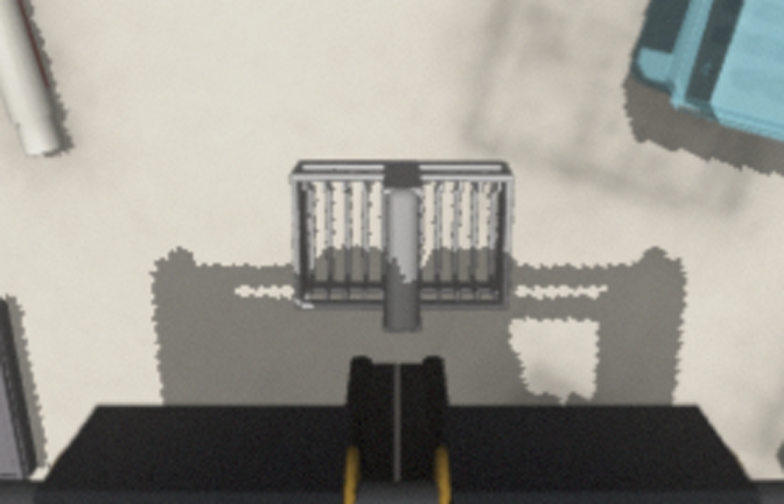

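```bash
python3 -m pendant '[[[0,0,0],0],[[0,0,0],0],[[0,0,0],0],[[0,0,0],0],[[0,0,0],0],[[0,0,0],0]]' 40;python3 -m pendant '[[[0,0,40],0],[[0,0,40],0],[[0,0,0],0],[[0,0,0],0]]';  python3 -m pendant '[[[0,0,0],0],[[0,0,0],0],[[0,0,0],0],[[0,0,0],0],[[0,0,0],0],[[0,0,0],0]]' 0 25; python3 -m pendant '[[[0,0,0],0],[[0,0,0],0],[[0,0,0],0],[[0,0,0],0]]'
```

```text
time: 6.95
position: [0.6235, 0.1927, 0.1285]
tool_rot: [0.832, -0.554, 0.0, -0.0]
ft_force: [0.8, -0.0, -0.6]
grip_width: 0.0393
time: 7.45
position: [0.6246, 0.1928, 0.0496]
tool_rot: [0.832, -0.554, 0.001, -0.001]
ft_force: [0.4, -0.3, 0.6]
grip_width: 0.0396
time: 8.2
position: [0.6235, 0.1926, 0.0484]
tool_rot: [0.832, -0.554, -0.0, 0.0]
ft_force: [0.9, -0.2, 0.6]
grip_width: 0.0006
time: 8.7
position: [0.6235, 0.1926, 0.0485]
tool_rot: [0.832, -0.554, -0.0, 0.0]
ft_force: [-0.2, -0.1, 0.6]
grip_width: 0.0005
```

Run:
```python
from h import *
c=camera("wrist");s=camera("scene");a=cv2.resize(c["pixels"][150:300,200:360],(427,400));
p=proj(s,[[.6235,.1926,.03]])[0];print(p,proj(c,[[.6235,.1926,.028],[.6235,.1926,.046]]))
x,y=p.astype(int);b=cv2.resize(s["pixels"][y-50:y+50,x-45:x+45],(360,400));cv2.imwrite("pics/c5.png",np.hstack([a,b]))
```

```text
[247.8390801  193.51490957] [[282.48260701 245.44730701]
 [282.56845887 257.29058776]]
```

View pics/c5.png

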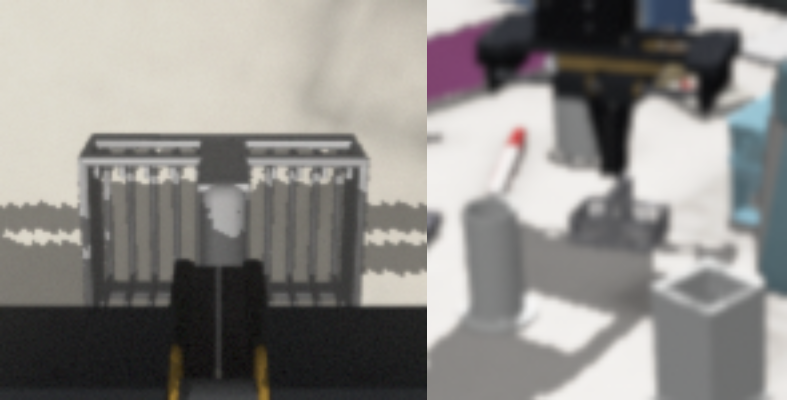

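```bash
python3 -m pendant '[[[0,0,0],0],[[0,0,0],0],[[0,0,0],0],[[0,0,0],0]]' 30;python3 -m pendant '[[[0,0,5],0],[[0,0,5],0],[[0,0,0],0],[[0,0,0],0]]';  python3 -m pendant '[[[0,0,0],0],[[0,0,0],0],[[0,0,0],0],[[0,0,0],0],[[0,0,0],0],[[0,0,0],0]]' 0 25
```

```text
time: 9.3
position: [0.6235, 0.1926, 0.0485]
tool_rot: [0.832, -0.554, 0.0, -0.0]
ft_force: [0.4, 0.4, -0.6]
grip_width: 0.0278
time: 9.8
position: [0.6235, 0.1926, 0.0383]
tool_rot: [0.832, -0.554, -0.0, 0.0]
ft_force: [0.0, -0.2, 0.3]
grip_width: 0.0298
time: 10.55
position: [0.6242, 0.1928, 0.0394]
tool_rot: [0.832, -0.554, 0.001, -0.001]
ft_force: [-0.3, 0.7, 6.1]
grip_width: 0.0003
```

```bash
python3 -m pendant '[[[0,0,-4],0],[[0,0,0],0],[[0,0,0],0],[[0,0,0],0],[[0,0,0],0]]' 30;python3 -m pendant '[[[0,0,5],0],[[0,0,0],0]]';python3 -m pendant '[[[0,0,5],0],[[0,0,0],0]]'; python3 -m pendant '[[[0,0,4],0],[[0,0,0],0]]'
python3 - <<'E'
from h import *
c=camera("wrist");s=camera("scene");a=cv2.resize(c["pixels"][150:300,200:360],(427,400));
p=[248,193]
x,y=p;b=cv2.resize(s["pixels"][y-50:y+50,x-45:x+45],(360,400));cv2.imwrite("pics/c6.png",np.hstack([a,b]))
E
```

```text
time: 11.18
position: [0.6234, 0.1926, 0.0423]
tool_rot: [0.832, -0.554, -0.0, 0.0]
ft_force: [-1.2, -0.3, 0.0]
grip_width: 0.0291
time: 11.42
position: [0.623, 0.1926, 0.0368]
tool_rot: [0.832, -0.554, -0.0, 0.0]
ft_force: [-0.1, 0.4, -1.2]
grip_width: 0.0297
time: 11.68
position: [0.6231, 0.1926, 0.0318]
tool_rot: [0.832, -0.554, -0.0, 0.0]
ft_force: [0.1, -0.2, -0.7]
grip_width: 0.0294
time: 11.92
position: [0.6232, 0.1926, 0.0281]
tool_rot: [0.832, -0.554, -0.0, 0.0]
ft_force: [0.3, -0.5, -0.3]
grip_width: 0.0299
```

View pics/c6.png

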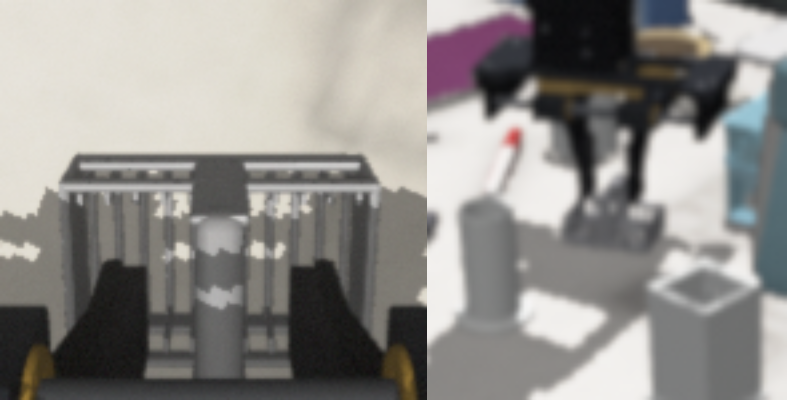

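```bash
python3 -m pendant '[[[0,0,3],0],[[0,0,0],0],[[0,0,0],0],[[0,0,0],0],[[0,0,0],0],[[0,0,0],0]]' 0 30;python3 -m pendant '[[[0,0,-20],0],[[0,0,-50],0],[[0,0,-50],0],[[0,0,0],0],[[0,0,0],0]]'
python3 - <<'E'
from h import *
go(.4674,-.1776,.15,70)
E
```

```text
time: 12.78
position: [0.6235, 0.1926, 0.0254]
tool_rot: [0.832, -0.554, -0.0, 0.0]
ft_force: [-0.6, 0.5, -0.6]
grip_width: 0.0095
time: 13.4
position: [0.6231, 0.1926, 0.1462]
tool_rot: [0.832, -0.554, 0.0, -0.0]
ft_force: [-0.1, 0.4, -2.1]
grip_width: 0.0093
jaw now -67.3 turn 42.7 then shift [401.1  19.7  -3.8] q6 1.3 t 13.4
```

```bash
python3 -m pendant '[[[0,0,0],7.6],[[0,0,0],7.6],[[0,0,0],7.5],[[0,50,0],0],[[0,53,0],0],[[0,53,0],0],[[55,0,0],0],[[55,0,0],0]]';python3 -m pendant '[[[52,0,0],0],[[52,0,0],0],[[52,0,0],0],[[52,0,0],0],[[52,0,0],0],[[0,0,0],10],[[0,0,0],10],[[0,0,0],0]]';python3 -m pendant '[[[0,0,0],0],[[0,0,0],0]]'
python3 - <<'E'
from h import *
import pickle
c=snap("wrist","w7.png",(150,110,430,310),2.8)
go(.4674,-.1776,.15,70)
E
```

```text
time: 14.4
position: [0.4656, 0.0825, 0.1444]
tool_rot: [0.708, -0.706, -0.001, 0.001]
ft_force: [1.2, -1.6, -0.3]
grip_width: 0.01
time: 15.4
position: [0.4663, -0.1769, 0.1442]
tool_rot: [-0.574, 0.819, 0.002, -0.001]
ft_force: [0.2, 0.1, -1.0]
grip_width: 0.0097
time: 15.65
position: [0.4673, -0.1769, 0.1452]
tool_rot: [-0.574, 0.819, 0.0, -0.0]
ft_force: [0.6, 0.0, -1.5]
grip_width: 0.0094
jaw now -109.9 turn 0.1 then shift [ 0.6 -0.2 -4.7] q6 1.33 t 15.7
```

View pics/w7.png

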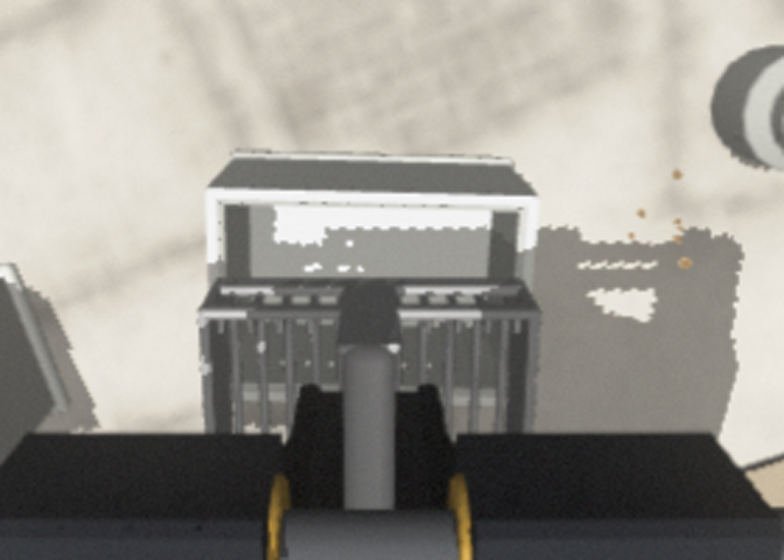

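Run:
```python
from h import *
c=camera("wrist")
f=lambda P:np.array([150,110])+np.array(P)/2.8-.5
s=robot.get_obs();R=Ro.from_quat(s["tool_rot"]).as_matrix()
for n,P,z in [("trough",[(205,188),(538,196)],.064),("rack",[(200,315),(540,312)],s["position"][2]+.0014-.0025),("bar",[(343,348),(396,346)],s["position"][2]+.0206)]:
    X=plane(c,f(P),z);L=(X-s["position"])@R*1e3;print(n,L.round(1),np.linalg.norm(L[1]-L[0]))
```

```text
trough [[-47.9 -33.4  81.4]
 [ 48.1 -31.   81.4]] 96.06434735105746
rack [[-35.2 -22.2   1.1]
 [ 34.3 -22.8   1.1]] 69.57017632272867
bar [[ -5.3 -23.3 -20.6]
 [  4.3 -23.7 -20.6]] 9.577017023835452
```

```bash
python3 -m pendant '[[[0.5,0.3,0],1.9],[[0,0,40],0],[[0,0,40],0],[[0,0,20],0],[[0,0,8],0],[[0,0,0],0],[[0,0,0],0]]';python3 -m pendant '[[[0,0,2.5],0],[[0,0,2.5],0],[[0,0,0],0],[[0,0,0],0]]'
```

```text
time: 16.62
position: [0.4677, -0.1781, 0.0383]
tool_rot: [-0.56, 0.829, -0.001, 0.0]
ft_force: [-0.2, -0.0, -0.4]
grip_width: 0.0096
time: 17.12
position: [0.467, -0.1777, 0.0325]
tool_rot: [-0.56, 0.829, -0.0, 0.0]
ft_force: [-0.7, 0.4, -1.5]
grip_width: 0.0096
```

```bash
python3 -m pendant '[[[0,0,1],0],[[0,0,0],0],[[0,0,0],0]]';python3 -m pendant '[[[0,0,0],0],[[0,0,0],0],[[0,0,0],0],[[0,0,0],0]]' 28;python3 -m pendant '[[[0,0,-20],0],[[0,0,-50],0],[[0,0,-55],0],[[0,0,0],0]]'
python3 - <<'E'
from h import *
c=snap("wrist","w8.png",(150,110,430,310),2.8)
go(.499,.3376,.15,-90)
E
```

```text
time: 17.5
position: [0.467, -0.1777, 0.0314]
tool_rot: [-0.56, 0.829, 0.0, -0.0]
ft_force: [0.6, 0.4, -1.1]
grip_width: 0.0097
time: 18.0
position: [0.4671, -0.1777, 0.0315]
tool_rot: [-0.56, 0.829, -0.0, 0.0]
ft_force: [-0.9, -0.0, -0.5]
grip_width: 0.027
time: 18.5
position: [0.4697, -0.1794, 0.1604]
tool_rot: [-0.56, 0.829, -0.005, 0.002]
ft_force: [0.3, -0.3, 0.4]
grip_width: 0.028
jaw now -111.9 turn -21.9 then shift [-516.   -30.8    7. ] q6 1.37 t 18.6
```

View pics/w8.png

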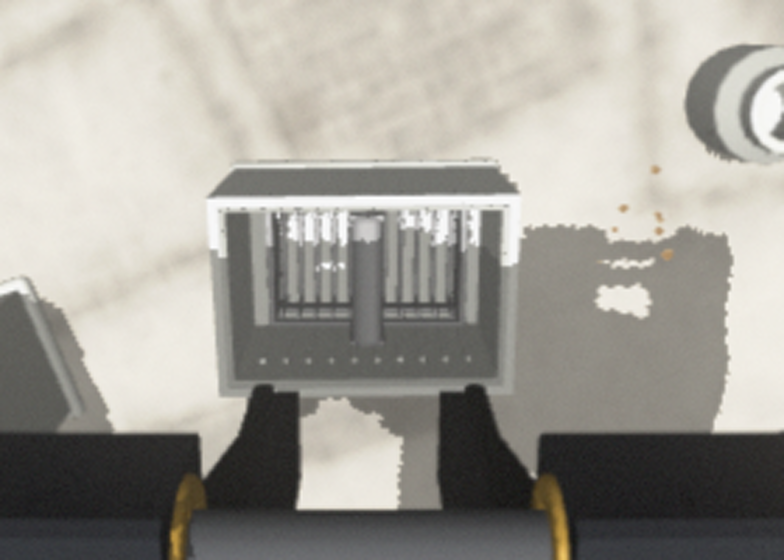

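```bash
python3 -m pendant '[[[0,0,0],-7.3],[[0,0,0],-7.3],[[0,0,0],-7.3],[[-60,-4,0],0],[[-60,-4,0],0],[[-60,-4,0],0],[[-60,-4,0],0],[[-60,-4,0],0]]' 50;python3 -m pendant '[[[-60,-4,0],0],[[-60,-4,0],0],[[-60,-3,0],0],[[-36,0,20],0],[[0,0,20],0],[[0,0,0],0],[[0,0,0],0]]'
python3 - <<'E'
from h import *
import pickle
c=snap("wrist","w9.png",(170,80,410,260),3.3);pickle.dump(c,open("w9.pkl","wb"))
go(.499,.3376,.049,-90)
print((proj(c,[[.499,.3376,.069]])-[170,80])*3.3)
E
```

```text
time: 19.55
position: [0.4857, 0.1241, 0.1547]
tool_rot: [-0.707, 0.707, 0.001, -0.001]
ft_force: [0.6, -1.3, 0.6]
grip_width: 0.0499
time: 20.42
position: [0.4978, 0.3377, 0.1158]
tool_rot: [-0.707, 0.707, 0.0, -0.001]
ft_force: [-0.2, -0.9, -0.0]
grip_width: 0.0498
jaw now -90.1 turn -0.1 then shift [ 0.2 -0.7 67.5] q6 1.98 t 20.5
[[370.88478944 492.50840614]]
```

View pics/w9.png

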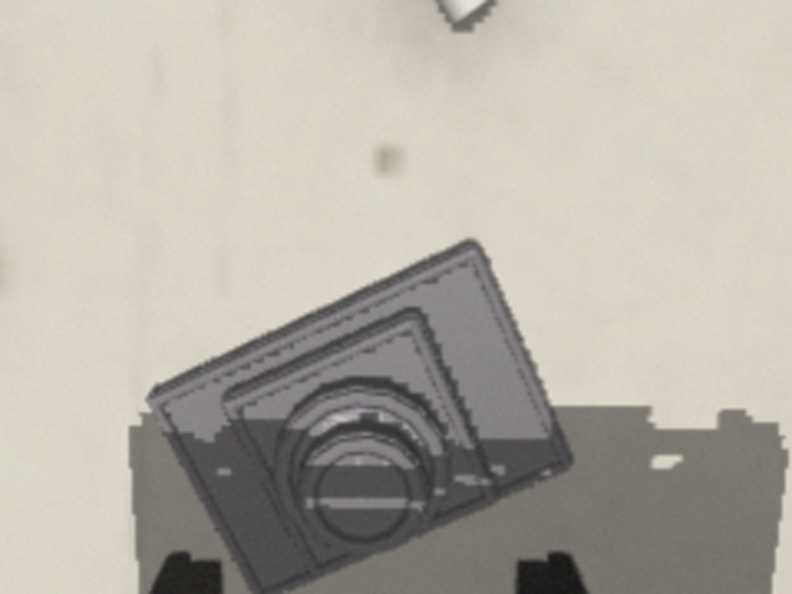

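Run:
```python
from m import *
c=pickle.load(open("w9.pkl","rb"))
quad("tcover",c,(170,80),3.3,[(150,393),(475,240),(572,462),(260,594)],.018)
quad("sq3",c,(170,80),3.3,[(226,394),(417,308),(497,497)],.035)
for p,z in [((363,491),.069),((360,468),.052)]: print(plane(c,np.array([170,80])+np.array(p)/3.3-.5,z))
go(.499,.339,.049,-90)
```

```text
tcover ctr [0.4993 0.3401 0.018 ] sides [94.2 65.8 94.4 64.7] ang [115.2  25.2 114.5  25. ]
sq3 ctr [0.5111 0.3354 0.035 ] sides [51.9 53.3 73.7] ang [114.5  23.4  68.2]
[[0.49974695 0.33970903 0.069     ]]
[[0.49933011 0.34051312 0.052     ]]
jaw now -90.1 turn -0.1 then shift [-1.2 -0.7 67.5] q6 1.98 t 20.5
```

```bash
python3 -m pendant '[[[-2,-1.2,40],0],[[0,0,20],0],[[0,0,7],0],[[0,0,0],0],[[0,0,0],0]]';python3 -m pendant '[[[0,0,0],0],[[0,0,0],0],[[0,0,0],0],[[0,0,0],0],[[0,0,0],0]]' 0 10;python3 -m pendant '[[[0,0,-10],0],[[0,0,-40],0],[[0,0,-30],0],[[0,0,0],0],[[0,0,0],0]]'
python3 - <<'E'
from h import *
go(.4695,-.3251,.13,-90)
E
```

```text
time: 21.1
position: [0.5003, 0.3405, 0.0507]
tool_rot: [-0.707, 0.707, -0.0, 0.001]
ft_force: [0.4, 0.2, -0.7]
grip_width: 0.0502
time: 21.72
position: [0.4995, 0.3404, 0.0497]
tool_rot: [-0.707, 0.707, -0.0, 0.0]
ft_force: [-0.8, -0.0, 2.5]
grip_width: 0.0297
time: 22.35
position: [0.4986, 0.34, 0.1289]
tool_rot: [-0.707, 0.707, 0.0, -0.001]
ft_force: [-0.7, -0.0, -0.6]
grip_width: 0.0292
jaw now -90.0 turn -0.0 then shift [665.1  29.1  -0.7] q6 1.98 t 22.4
```

```bash
python3 -m pendant '[[[55.5,2.4,0],0],[[55.5,2.4,0],0],[[55.5,2.4,0],0],[[55.5,2.4,0],0],[[55.5,2.4,0],0],[[55.5,2.4,0],0],[[55.5,2.4,0],0],[[55.5,2.4,0],0]]';python3 -m pendant '[[[55.5,2.4,0],0],[[55.5,2.4,0],0],[[55.5,2.4,0],0],[[55,2.5,0],0],[[0,0,10],0],[[0,0,0],0],[[0,0,0],0]]'
python3 - <<'E'
from h import *
import pickle
c=camera("wrist");pickle.dump(c,open("w10.pkl","wb"))
p=proj(c,[[.4695,-.3251,.046]])[0];print(p)
g=cv2.cvtColor(c["pixels"],cv2.COLOR_BGR2GRAY);cv2.imwrite("pics/w10.png",cv2.resize(c["pixels"][120:270,180:380],None,fx=4,fy=4,interpolation=cv2.INTER_CUBIC))
go(.4695,-.3251,.08,-90)
E
```

```text
time: 23.35
position: [0.4788, -0.1051, 0.1281]
tool_rot: [-0.707, 0.707, 0.001, -0.0]
ft_force: [0.9, -0.1, 0.1]
grip_width: 0.0294
time: 24.22
position: [0.4697, -0.3231, 0.1186]
tool_rot: [0.708, -0.707, -0.002, -0.0]
ft_force: [0.1, 0.8, -0.5]
grip_width: 0.0292
[284.8534528  219.77675763]
jaw now -89.9 turn 0.1 then shift [ 1.8  0.5 39.1] q6 0.77 t 24.3
```

View pics/w10.png

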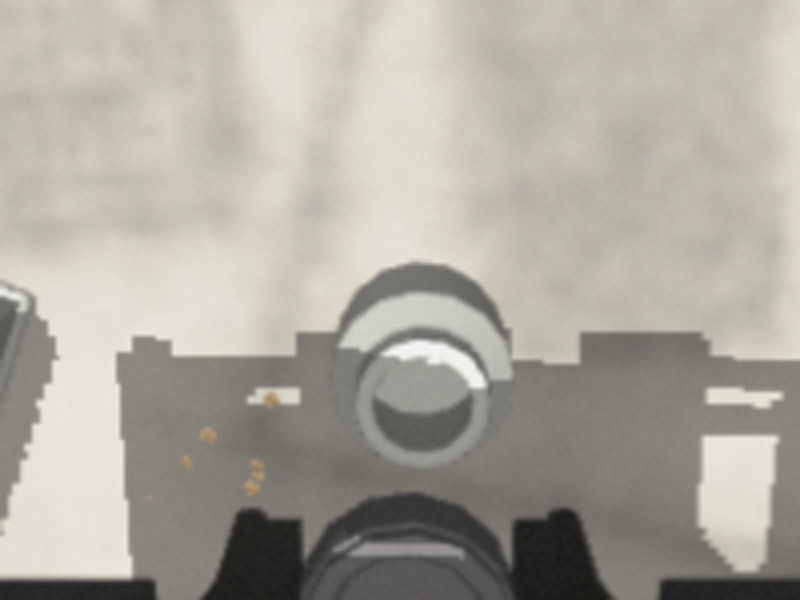

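```bash
python3 -m pendant '[[[2.1,-0.4,30],0],[[0,0,30],0],[[0,0,13],0],[[0,0,0],0],[[0,0,0],0]]';python3 -m pendant '[[[0,0,3],0],[[0,0,2],0],[[0,0,0],0]]';python3 -m pendant '[[[0,0,1],0],[[0,0,1],0],[[0,0,0],0],[[0,0,0],0]]'
```

```text
time: 24.9
position: [0.4714, -0.3276, 0.0474]
tool_rot: [0.707, -0.707, 0.001, 0.0]
ft_force: [-0.8, -0.9, -0.3]
grip_width: 0.0295
time: 25.28
position: [0.4707, -0.3273, 0.0415]
tool_rot: [-0.707, 0.707, -0.0, -0.0]
ft_force: [-0.8, -0.1, -0.0]
grip_width: 0.0295
time: 25.78
position: [0.4707, -0.3273, 0.0394]
tool_rot: [-0.707, 0.707, 0.0, 0.0]
ft_force: [0.3, -0.5, -0.2]
grip_width: 0.0295
```

```bash
python3 -m pendant '[[[-1.8,0.4,0],0],[[0,0,1],0],[[0,0,0],0],[[0,0,0],0]]';python3 -m pendant '[[[0,0,1],0],[[0,0,0],0],[[0,0,0],0]]'
```

```text
time: 26.28
position: [0.4702, -0.3253, 0.0387]
tool_rot: [-0.707, 0.707, 0.0, 0.0]
ft_force: [-1.0, 0.9, 4.4]
grip_width: 0.0295
time: 26.65
position: [0.4703, -0.3253, 0.0386]
tool_rot: [-0.707, 0.707, 0.0, 0.0]
ft_force: [-1.2, 2.0, 10.1]
grip_width: 0.0292
```

```bash
python3 -m pendant '[[[0,0,-1.5],0],[[0,0,0],0],[[0,0,0],0],[[0,0,0],0]]' 50;python3 -m pendant '[[[0,0,-15],0],[[0,0,-45],0],[[0,0,-45],0],[[-58,-2.5,0],0],[[-58,-2.5,0],0],[[-58,-2.5,0],0],[[-58,-2.5,0],0],[[-58,-2.5,0],0]]';python3 -m pendant '[[[-58,-2.5,0],0],[[-58,-2.5,0],0],[[-58,-2.5,0],0],[[-58,-2.5,0],0],[[-58,-2.5,0],0],[[-58,-2.5,0],0],[[-27,-1.5,20],0],[[0,0,0],0]]' 65;python3 -m pendant '[[[0,0,0],0],[[0,0,0],0]]'
python3 - <<'E'
from h import *
import pickle
c=camera("wrist");pickle.dump(c,open("w11.pkl","wb"))
cv2.imwrite("pics/w11.png",cv2.resize(c["pixels"][100:260,180:380],None,fx=4,fy=3.75,interpolation=cv2.INTER_CUBIC))
go(.4995,.340,.0325,-90)
g=cv2.cvtColor(c["pixels"],cv2.COLOR_BGR2GRAY);p=proj(c,[[.4995,.34,.052],[.521,.34,.052]]);print(p)
print(cv2.HoughCircles(g[100:300],cv2.HOUGH_GRADIENT,1,10,param1=80,param2=12,minRadius=20,maxRadius=45))
E
```

```text
time: 27.15
position: [0.4702, -0.3255, 0.0386]
tool_rot: [-0.707, 0.707, 0.0, -0.0]
ft_force: [-0.1, 0.0, -0.2]
grip_width: 0.0492
time: 28.15
position: [0.4832, -0.0339, 0.1451]
tool_rot: [-0.707, 0.707, -0.001, 0.001]
ft_force: [0.7, 0.3, -0.1]
grip_width: 0.0502
time: 29.15
position: [0.4982, 0.3411, 0.1235]
tool_rot: [0.708, -0.706, -0.0, 0.001]
ft_force: [-0.7, -0.6, 0.5]
grip_width: 0.0651
time: 29.4
position: [0.4999, 0.3384, 0.1249]
tool_rot: [-0.706, 0.708, -0.0, 0.0]
ft_force: [0.4, -0.5, 0.5]
grip_width: 0.0654
jaw now -90.1 turn -0.1 then shift [-1.6  0.5 92.3] q6 1.98 t 29.4
[[280.23442825 220.15090543]
 [280.14290773 194.36828735]]
[[[287.5  97.5  43.3]
  [265.5 106.5  40. ]
  [279.5 108.5  31.1]
  [297.5 102.5  35.5]
  [447.5 130.5  29.2]
  [265.5 116.5  34.4]
  [273.5 100.5  26.6]
  [280.5 120.5  22.1]
  [250.5 125.5  40. ]
  [287.5 146.5  44.4]
  [296.5  92.5  32.2]
  [295.5 112.5  36.6]
  [306.5  96.5  36.6]
  [267.5 126.5  34.3]
  [256.5 111.5  29.9]
  [277.5 135.5  36.6]
  [301.5  83.5  23.4]
  [289.5 126.5  30. ]
  [265.5 136.5  44.4]
  [320.5  89.5  33.3]
  [458.5 142.5  44.4]
  [255.5  56.5  44.4]
  [459.5 124.5  40. ]
  [507.5 175.5  34.9]
  [445.5 144.5  43.3]
  [238.5 138.5  38.9]
  [306.5 108.5  26.6]
  [328.5  70.5  42.2]
  [236.5 126.5  34.3]
  [279.5  85.5  21. ]
  [240.5 114.5  26.6]
  [464.5 133.5  30. ]
  [261.5  47.5  44.4]
  [325.5  80.5  32.2]
  [499.5 168.5  24.8]
  [321.5 103.5  20.7]
  [391.5 144.5  33.2]
  [436.5 131.5  22.1]
  [237.5  63.5  40. ]
  [309.5 160.5  30. ]
  [265.5  62.5  28.8]
  [278.5  51.5  26.6]
  [279.5  73.5  21. ]
  [272.5  39.5  40. ]
  [251.5  68.5  25.4]
  [413.5 157.5  21.5]
  [332.5  92.5  24.4]
  [153.5  45.5  37.3]
  [ 96.5   8.5  33. ]
  [403.5 168.5  23.5]
  [317.5 168.5  22.7]
  [340.5  75.5  20.5]]]
```

```bash
python3 -m pendant '[[[-1.4,0.4,40],0],[[0,0,40],0],[[0,0,12],0],[[0,0,0],0],[[0,0,0],0]]';python3 -m pendant '[[[0,0,0],0],[[0,0,0],0],[[0,0,0],0],[[0,0,0],0],[[0,0,0],0]]' 0 12;python3 -m pendant '[[[0,0,-10],0],[[0,0,-50],0],[[0,0,-55],0],[[0,0,0],0],[[0,0,0],0]]'
python3 - <<'E'
from h import *
go(.476,.1773,.14,-90)
E
```

```text
time: 30.08
position: [0.5003, 0.3412, 0.0335]
tool_rot: [-0.707, 0.707, -0.001, 0.001]
ft_force: [0.4, -0.4, 0.1]
grip_width: 0.065
time: 30.7
position: [0.4992, 0.341, 0.0324]
tool_rot: [-0.707, 0.707, -0.0, 0.0]
ft_force: [-1.2, -0.5, 4.1]
grip_width: 0.0426
time: 31.32
position: [0.4984, 0.3406, 0.1468]
tool_rot: [-0.707, 0.707, 0.0, -0.0]
ft_force: [-1.5, -0.6, -0.7]
grip_width: 0.0428
jaw now -90.0 turn -0.0 then shift [163.3  22.4   6.9] q6 1.99 t 31.3
```

```bash
python3 -m pendant '[[[54,7.5,0],0],[[54,7.5,0],0],[[55,7.4,0],0],[[0,0,0],0],[[0,0,0],0],[[0,0,0],0],[[0,0,0],0]]'
python3 - <<'E'
from h import *
import pickle
c=camera("wrist");pickle.dump(c,open("w12.pkl","wb"))
go(.476,.1773,.14,-90)
p=proj(c,[[.476,.1773,.088],[.476,.1978,.088],[.476,.1568,.088]]);print(p)
g=cv2.GaussianBlur(cv2.cvtColor(c["pixels"],cv2.COLOR_BGR2GRAY),(3,3),0)
H=cv2.HoughCircles(g[:265],cv2.HOUGH_GRADIENT,1,3,param1=60,param2=10,minRadius=15,maxRadius=35)[0]
print(H[np.hypot(*(H[:,:2]-p[0]).T)<12])
x,y=p[0].astype(int);print(g[y,x-38:x+39].tolist());print(g[y-38:y+38,x].tolist())
E
```

```text
time: 32.2
position: [0.4766, 0.179, 0.1467]
tool_rot: [0.708, -0.707, -0.0, 0.0]
ft_force: [-0.5, 0.5, -0.1]
grip_width: 0.0423
jaw now -89.9 turn 0.1 then shift [1.6 0.5 6.8] q6 1.71 t 32.2
[[284.51031991 226.10817215]
 [257.83810283 226.07076077]
 [311.17811944 226.13771687]]
[[284.5 228.5  26.6]
 [279.5 231.5  26.6]
 [291.5 229.5  28.8]
 [275.5 227.5  33.3]
 [276.5 231.5  28.8]
 [282.5 236.5  28.8]
 [283.5 231.5  23.2]
 [281.5 225.5  22.1]
 [288.5 215.5  28.8]
 [283.5 222.5  21. ]
 [278.5 234.5  28.9]
 [280.5 215.5  29.9]
 [286.5 231.5  26.6]
 [289.5 234.5  26.6]
 [278.5 228.5  25.4]
 [285.5 219.5  24.3]
 [294.5 230.5  28.9]
 [291.5 222.5  17.7]
 [288.5 220.5  17.7]
 [274.5 222.5  17.7]
 [279.5 219.5  16.6]]
[127, 127, 127, 127, 126, 126, 126, 127, 128, 127, 126, 123, 124, 131, 138, 138, 131, 112, 90, 81, 81, 81, 83, 84, 83, 83, 84, 84, 85, 84, 85, 84, 84, 84, 85, 85, 85, 85, 86, 86, 86, 85, 85, 85, 84, 84, 85, 84, 84, 84, 84, 84, 83, 82, 82, 81, 80, 81, 90, 110, 131, 138, 137, 130, 124, 124, 126, 127, 127, 126, 126, 126, 127, 127, 127, 128, 128]
[108, 108, 107, 106, 107, 107, 106, 106, 107, 107, 106, 105, 107, 123, 166, 212, 231, 231, 228, 207, 170, 148, 145, 145, 144, 141, 127, 103, 89, 87, 86, 86, 85, 85, 86, 85, 85, 86, 86, 86, 85, 84, 84, 84, 80, 70, 61, 59, 60, 62, 64, 66, 69, 67, 63, 68, 79, 83, 83, 80, 77, 77, 81, 82, 82, 85, 100, 124, 133, 120, 97, 83, 81, 81, 81, 81]
```

Run:
```python
from h import *
import pickle
c=pickle.load(open("w12.pkl","rb"))
g=cv2.cvtColor(c["pixels"],cv2.COLOR_BGR2GRAY).astype(int)
print(proj(c,[[.4965,.1773,.088],[.492,.1773,.088]]))
# outer edge points of the far rim arc from several columns
P=[]
for x in range(266,304,2):
    col=g[192:226,x]; k=int(np.argmax(np.diff(col))); P.append((x,192+k+.5))
X=plane(c,P,.088)[:,:2]
A=np.c_[2*X,np.ones(len(X))];s=np.linalg.lstsq(A,(X**2).sum(1),rcond=None)[0];print(P[:4],P[9],"fit",s[:2],np.sqrt(s[2]+s[0]**2+s[1]**2))
# fixed radius
from scipy.optimize import least_squares
r=least_squares(lambda c:np.hypot(*(X-c).T)-.0205,[.476,.177],loss="soft_l1",f_scale=.0005);print(r.x,(r.fun*1e3).round(1))
```

```text
[[284.62247935 200.31126186]
 [284.59752288 206.08594622]]
[(266, 208.5), (268, 207.5), (270, 206.5), (272, 205.5)] (284, 202.5) fit [0.47511893 0.17750522] 0.01994855154903418
[0.47450033 0.17748139] [ 0.4  0.  -0.2 -0.3 -0.2  0.   0.3  0.1 -0.1 -0.2  0.6 -0.   0.2 -0.1
 -0.4  0.2  0.2 -0.3  0. ]
```

```bash
python3 -m pendant '[[[0,0,0],0],[[0,0,0],0]]'
python3 - <<'E'
from h import *
go(.475,.1775,.0804,-90)
E
```

```text
time: 32.5
position: [0.4766, 0.1782, 0.147]
tool_rot: [0.707, -0.707, 0.0, -0.0]
ft_force: [1.1, -0.1, -1.0]
grip_width: 0.0428
jaw now -90.0 turn 0.0 then shift [ 0.7  1.6 66.6] q6 1.71 t 32.5
```

```bash
python3 -m pendant '[[[0.7,1.6,30],0],[[0,0,27],0],[[0,0,0],0],[[0,0,3],0],[[0,0,3],0],[[0,0,0],0],[[0,0,0],0]]';python3 -m pendant '[[[0,0,2],0],[[0,0,0],0],[[0,0,0],0]]';python3 -m pendant '[[[0,0,2],0],[[0,0,0],0],[[0,0,0],0]]'
```

```text
time: 33.38
position: [0.4752, 0.1772, 0.0844]
tool_rot: [-0.707, 0.707, -0.0, 0.0]
ft_force: [0.4, -0.1, -0.5]
grip_width: 0.0424
time: 33.75
position: [0.475, 0.1772, 0.0819]
tool_rot: [-0.707, 0.707, 0.0, -0.0]
ft_force: [0.1, -0.2, -1.2]
grip_width: 0.0424
time: 34.12
position: [0.4752, 0.1772, 0.0804]
tool_rot: [-0.707, 0.707, -0.0, 0.0]
ft_force: [-1.1, -0.6, 5.6]
grip_width: 0.0426
```

```bash
python3 -m pendant '[[[0,0,1],0],[[0,0,0],0],[[0,0,-2],0],[[0,0,0],0],[[0,0,0],0],[[0,0,0],0],[[0,0,0],0],[[0,0,0],0]]' 65;python3 -m pendant '[[[0,0,-15],0],[[0,0,-45],0],[[-54,-8,0],-8],[[0,0,0],-8],[[0,0,0],-8],[[0,0,0],0]]' 78
python3 - <<'E'
from h import *
go(.4993,.340,.10,114)
E
```

```text
time: 35.12
position: [0.475, 0.1772, 0.0809]
tool_rot: [-0.707, 0.707, 0.0, -0.0]
ft_force: [0.5, -0.1, -0.8]
grip_width: 0.0649
time: 35.88
position: [0.4831, 0.2314, 0.1419]
tool_rot: [0.838, -0.545, 0.0, -0.0]
ft_force: [-0.2, -0.4, -0.8]
grip_width: 0.0779
jaw now -66.1 turn -0.1 then shift [-92.6 -58.9  41.9] q6 1.39 t 35.9
```

```bash
python3 -m pendant '[[[-46,-29.5,0],0],[[-46.5,-29.5,20],0],[[0,0,0],0],[[0,0,0],0],[[0,0,0],0],[[0,0,0],0]]'
python3 - <<'E'
from m import *
c=pickle.load(open("w9.pkl","rb"))
P=plane(c,np.array([170,80])+np.array([(226,394),(497,497)])/3.3-.5,.035);print(P.mean(0),np.linalg.norm(P[1]-P[0]))
c=camera("wrist");pickle.dump(c,open("w13.pkl","wb"))
cv2.imwrite("pics/w13.png",cv2.resize(c["pixels"][110:260,180:380],None,fx=4,fy=4,interpolation=cv2.INTER_CUBIC))
go(.4993,.340,.0155,114)
E
```

```text
time: 36.62
position: [0.4996, 0.3386, 0.1215]
tool_rot: [0.838, -0.546, 0.0, -0.0]
ft_force: [0.2, -0.3, 0.2]
grip_width: 0.078
[0.49932482 0.33975006 0.035     ] 0.07366637191822173
jaw now -66.1 turn -0.1 then shift [ -1.3  -0.2 106. ] q6 1.56 t 36.7
```

View pics/w13.png

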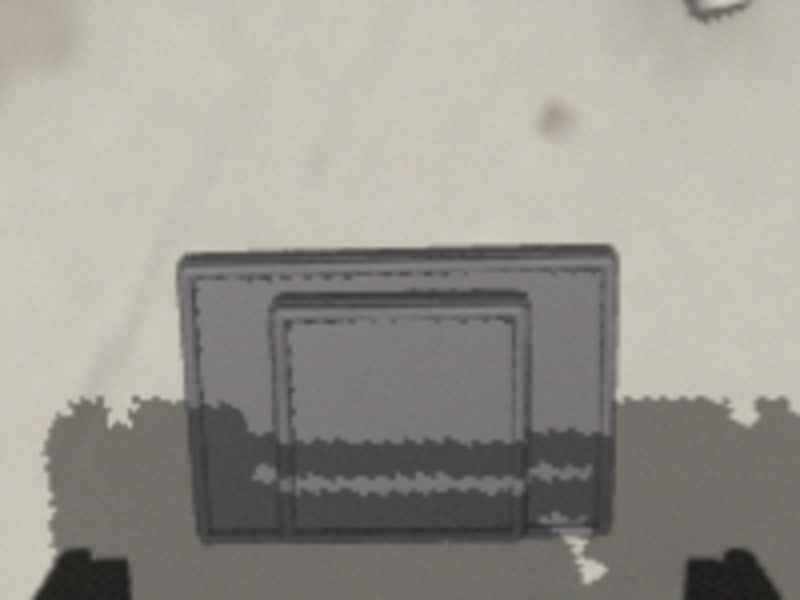

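Run:
```python
from m import *
c=pickle.load(open("w13.pkl","rb"))
quad("sq",c,(180,110),4,[(272,306),(530,302),(523,538),(280,540)],.036)
quad("tc",c,(180,110),4,[(180,266),(617,256),(610,535),(202,543)],.018)
go(.4993,.340,.0155,114)
```

```text
sq ctr [0.4983 0.3404 0.036 ] sides [53.3 52.6 53.1 52.2] ang [114.8  23.8 114.4  24. ]
tc ctr [0.4975 0.3399 0.018 ] sides [95.7 65.8 95.6 65.7] ang [115.2  25.2 115.1  25.3]
jaw now -66.1 turn -0.1 then shift [ -1.3  -0.2 106. ] q6 1.56 t 36.7
```

```bash
python3 -m pendant '[[[-1.5,0.2,50],-0.5],[[0,0,40],0],[[0,0,16],0],[[0,0,0],0],[[0,0,0],0]]';python3 -m pendant '[[[0,0,0],0],[[0,0,0],0],[[0,0,0],0],[[0,0,0],0],[[0,0,0],0]]' 0 15;python3 -m pendant '[[[0,0,-10],0],[[0,0,-50],0],[[0,0,-60],0],[[0,0,-10],0],[[0,0,0],0],[[0,0,0],0]]'
python3 - <<'E'
from h import *
go(.4795,-.02,.146,84.5)
E
```

```text
time: 37.3
position: [0.4996, 0.3414, 0.0163]
tool_rot: [0.841, -0.541, 0.001, -0.001]
ft_force: [0.1, 0.1, -0.5]
grip_width: 0.0778
time: 37.92
position: [0.4987, 0.3411, 0.0154]
tool_rot: [0.841, -0.541, 0.0, -0.0]
ft_force: [-0.6, -1.0, 4.0]
grip_width: 0.0548
time: 38.67
position: [0.4971, 0.3403, 0.1432]
tool_rot: [0.841, -0.541, -0.001, 0.002]
ft_force: [-0.5, -0.3, -1.6]
grip_width: 0.0547
jaw now -65.5 turn 30.0 then shift [360.4 -17.1  -2.2] q6 1.56 t 38.7
```

```bash
python3 -m pendant '[[[0,0,0],10],[[0,0,0],10],[[0,0,0],10],[[60,-2.8,0],0],[[60,-2.8,0],0],[[60,-2.8,0],0],[[60,-2.8,0],0],[[60,-2.8,0],0]]';python3 -m pendant '[[[60,-3,0],0],[[0,0,0],0],[[0,0,0],0],[[0,0,0],0],[[0,0,0],0]]'
python3 - <<'E'
from h import *
import pickle
c=camera("wrist");pickle.dump(c,open("w14.pkl","wb"))
s=robot.get_obs();R=Ro.from_quat(s["tool_rot"]).as_matrix()
go(.4795,-.02,.146,84.5)
g=cv2.GaussianBlur(cv2.cvtColor(c["pixels"],cv2.COLOR_BGR2GRAY),(3,3),0).astype(int)
W=s["position"]+np.array([[x,y,.058] for x,y in []]).reshape(-1,3)@R.T
p=proj(c,[[.4795,-.02,.088]])[0];print(p)
x,y=p.astype(int)
for r in (-26,-20,-14,-8,-4): print(r+y,x-50,g[y+r,x-50:x+51].tolist())
for r in (-25,0,25): print(r+x,y-60,g[y-60:y+20,x+r].tolist())
E
```

```text
time: 39.67
position: [0.4822, 0.0394, 0.1433]
tool_rot: [-0.672, 0.74, 0.001, -0.001]
ft_force: [0.5, 0.1, -0.3]
grip_width: 0.0546
time: 40.3
position: [0.4806, -0.0175, 0.1447]
tool_rot: [-0.673, 0.739, 0.0, -0.0]
ft_force: [-0.5, 0.3, 0.8]
grip_width: 0.0549
jaw now -95.4 turn 0.1 then shift [ 2.5  1.  -1.2] q6 1.39 t 40.4
[285.67176206 227.24500162]
201 235 [216, 227, 228, 228, 228, 228, 228, 228, 228, 229, 229, 229, 230, 234, 238, 239, 233, 216, 194, 176, 151, 124, 112, 111, 110, 111, 118, 134, 152, 160, 161, 162, 162, 161, 160, 159, 159, 158, 158, 158, 157, 157, 158, 158, 159, 159, 159, 158, 158, 159, 159, 159, 158, 157, 157, 156, 156, 156, 156, 156, 156, 155, 155, 156, 157, 156, 155, 156, 153, 141, 118, 98, 93, 96, 99, 100, 106, 134, 178, 207, 222, 234, 239, 236, 214, 171, 137, 127, 127, 127, 127, 129, 139, 167, 202, 220, 222, 222, 221, 221, 221]
207 235 [138, 138, 137, 137, 137, 138, 138, 137, 136, 136, 136, 138, 151, 185, 222, 237, 235, 220, 196, 177, 147, 108, 88, 85, 85, 85, 90, 111, 139, 152, 153, 153, 153, 153, 153, 153, 153, 153, 153, 153, 153, 153, 153, 153, 154, 153,
[... 2149 characters left out ...]
 111, 111, 111, 110, 110, 111, 111, 111, 111, 110, 110, 110, 111, 111, 113, 134, 182, 224, 238, 234, 218, 194, 172, 159, 154, 153, 152, 151, 152, 152, 152, 153, 153, 153, 152, 152, 152, 152, 152, 151, 145, 133, 116, 97, 83, 73, 65, 63, 66, 75, 89, 97, 90, 89, 109, 134, 145, 138, 118, 103, 103, 107, 103, 93, 87, 87, 87, 86, 85]
310 167 [221, 209, 196, 207, 227, 236, 229, 199, 163, 139, 123, 114, 111, 111, 111, 111, 111, 111, 111, 110, 110, 110, 110, 110, 111, 115, 147, 200, 232, 238, 228, 205, 169, 125, 100, 95, 92, 89, 86, 85, 84, 84, 84, 84, 83, 83, 83, 83, 82, 82, 82, 83, 83, 82, 81, 78, 70, 63, 63, 67, 76, 89, 97, 90, 89, 109, 133, 143, 137, 125, 122, 119, 101, 88, 86, 86, 85, 85, 85, 85]
```

Run:
```python
from h import *
import pickle
c=pickle.load(open("w14.pkl","rb"));s=robot.get_obs();R=Ro.from_quat(s["tool_rot"]).as_matrix()
X=(plane(c,[(260,194.3),(285,193.9),(310,193.5),(248.1,207),(248.7,219),(320,207),(319.6,219)],.088)-s["position"])@R*1e3;print(X.round(1),s["position"])
C=(plane(c,[(284,194)],.088)-s["position"])
```

```text
[[-16.6 -24.9  56.8]
 [  1.9 -25.2  56.8]
 [ 20.3 -25.5  56.8]
 [-25.7 -15.1  56.8]
 [-25.5  -5.6  56.8]
 [ 28.1 -15.1  56.8]
 [ 28.1  -5.6  56.8]] [ 0.48073268 -0.01765578  0.14484826]
```

```bash
python3 -m pendant '[[[1.3,1.1,30],-0.5],[[0,0,25],0],[[0,0,0],0],[[0,0,3],0],[[0,0,3],0],[[0,0,0],0],[[0,0,0],0]]';python3 -m pendant '[[[0,0,2],0],[[0,0,0],0],[[0,0,0],0]]';python3 -m pendant '[[[0,0,2],0],[[0,0,0],0],[[0,0,0],0]]'
```

```text
time: 41.22
position: [0.4799, -0.0203, 0.0843]
tool_rot: [-0.676, 0.737, -0.0, 0.0]
ft_force: [-0.1, 0.2, -0.9]
grip_width: 0.0552
time: 41.6
position: [0.4796, -0.0202, 0.0819]
tool_rot: [-0.676, 0.737, 0.0, -0.0]
ft_force: [-0.7, 0.1, -0.1]
grip_width: 0.0546
time: 41.98
position: [0.4798, -0.0202, 0.0803]
tool_rot: [-0.676, 0.737, -0.0, 0.0]
ft_force: [-0.5, 0.3, 5.1]
grip_width: 0.0546
```

```bash
python3 -m pendant '[[[0,0,1],0],[[0,0,0],0],[[0,0,-2],0],[[0,0,0],0],[[0,0,0],0],[[0,0,0],0],[[0,0,0],0],[[0,0,0],0]]' 75;python3 -m pendant '[[[0,0,-15],0],[[0,0,-50],0],[[-60,2.8,-10],0],[[-60,2.8,0],0],[[-60,2.8,0],0],[[-60,2.8,0],0],[[-60,2.8,0],0],[[-58,2.8,0],0]]' 87;python3 -m pendant '[[[0,0,0],-10],[[0,0,0],-10],[[0,0,0],-10],[[0,0,0],-10],[[0,0,0],-10],[[0,0,0],-10],[[0,0,0],-10],[[0,0,0],-10]]';python3 -m pendant '[[[0,0,20],-10],[[0,0,20],-10],[[0,0,0],-10],[[0,0,0],-10],[[0,0,0],0],[[0,0,0],0],[[0,0,0],0]]'
python3 - <<'E'
from h import *
import pickle
go(.4985,.3398,-.0015,25.2)
c=camera("wrist");pickle.dump(c,open("w15.pkl","wb"))
B,G,Rr=[c["pixels"][...,i].astype(int) for i in range(3)]
m=((B-Rr>-2)&(G<150)&(B+G+Rr>100)).astype(np.uint8);m[250:]=0
m=cv2.morphologyEx(m,cv2.MORPH_OPEN,np.ones((3,3),np.uint8))
n,l,st,ce=cv2.connectedComponentsWithStats(m)
for i in range(1,n):
    if st[i,4]>1500:
        k=max(cv2.findContours((l==i).astype(np.uint8),0,1)[0],key=cv2.contourArea)
        print(st[i],cv2.approxPolyDP(k,6,True)[:,0].tolist())
print(proj(c,[[.4985,.3398,.019]]))
E
```

```text
time: 42.98
position: [0.4796, -0.0202, 0.0809]
tool_rot: [-0.676, 0.737, 0.0, -0.0]
ft_force: [0.1, -1.0, 0.3]
grip_width: 0.0747
time: 43.98
position: [0.4939, 0.34, 0.1559]
tool_rot: [-0.676, 0.737, -0.0, -0.0]
ft_force: [1.8, 0.1, -0.5]
grip_width: 0.0869
time: 44.98
position: [0.4939, 0.3378, 0.1557]
tool_rot: [0.992, -0.128, -0.0, 0.0]
ft_force: [0.5, -0.7, 0.6]
grip_width: 0.0871
time: 45.85
position: [0.4942, 0.3379, 0.116]
tool_rot: [0.976, 0.216, 0.0, -0.0]
ft_force: [0.3, 0.1, 0.2]
grip_width: 0.0867
jaw now 24.9 turn -0.3 then shift [  4.7   0.2 117.5] q6 -0.02 t 45.9
[   0  122  101  128 9536] [[99, 135], [82, 135], [83, 146], [72, 142], [70, 149], [64, 142], [76, 140], [68, 134], [77, 122], [62, 138], [36, 135], [33, 144], [26, 134], [1, 133], [0, 144], [16, 145], [0, 148], [0, 249], [77, 246], [91, 199], [81, 189], [94, 183], [77, 185], [89, 178], [85, 168], [96, 174], [100, 164], [87, 158], [100, 158], [91, 153], [96, 147], [79, 153], [83, 141]]
[ 248  156   53   91 2638] [[295, 156], [248, 166], [252, 183], [260, 182], [250, 190], [250, 220], [263, 246], [270, 233], [294, 237], [291, 219], [300, 224], [287, 211], [297, 206], [293, 195], [280, 196], [276, 183], [271, 198], [255, 191], [263, 181], [267, 187], [267, 175], [288, 191], [282, 175], [290, 180], [284, 171]]
[[286.67959747 212.17437967]]
```

Run:
```python
from h import *
import pickle
c=pickle.load(open("w15.pkl","rb"));g=cv2.GaussianBlur(cv2.cvtColor(c["pixels"],cv2.COLOR_BGR2GRAY),(3,3),0).astype(int)
print(proj(c,[[.4985+a*.9048*.034-b*.4258*.049,.3398+a*.4258*.034+b*.9048*.049,.017] for a,b in((-1,1),(1,1),(1,-1),(-1,-1))]).round(1))
for r in (170,185,200,230): print(r,g[r,235:335:1].tolist())
for x in (265,286,305): print(x,g[130:270,x].tolist())
```

```text
[[246.4 156.4]
 [326.7 155.9]
 [322.9 261.3]
 [250.4 261.7]]
170 [208, 207, 208, 209, 209, 209, 208, 208, 207, 203, 178, 131, 102, 110, 121, 116, 114, 123, 130, 131, 131, 131, 131, 131, 131, 131, 131, 132, 132, 132, 132, 132, 131, 132, 132, 132, 131, 132, 133, 132, 132, 132, 133, 133, 133, 133, 133, 133, 133, 132, 133, 133, 132, 132, 133, 133, 133, 133, 133, 134, 134, 135, 135, 135, 135, 135, 135, 135, 135, 136, 136, 135, 135, 134, 135, 136, 136, 137, 137, 137, 137, 137, 137, 137, 134, 125, 115, 116, 121, 122, 137, 168, 190, 199, 204, 205, 205, 205, 204, 205]
185 [119, 118, 118, 119, 119, 119, 118, 118, 118, 118, 116, 106, 87, 74, 71, 69, 69, 73, 75, 76, 76, 76, 75, 76, 75, 75, 75, 76, 76, 76, 76, 76, 76, 76, 76, 75, 75, 75, 75, 75, 76, 76, 75, 75, 75, 75, 75, 75, 75, 75, 75, 76, 76, 76, 76, 75, 75, 75, 75, 76, 75, 75, 75, 75, 75, 75, 75, 75, 75, 74, 74, 75, 76, 76, 75, 75, 75, 75, 75, 76, 76, 76, 76, 77, 76, 75, 74, 75, 76, 82, 98, 113, 118, 118, 119, 122, 136, 165, 194, 205]
200 [117, 118, 118, 118, 118, 119, 118, 118, 118, 118, 118, 116, 101, 79, 69, 68, 66, 68, 71, 73, 72, 76, 90
[... 2075 characters left out ...]
20, 121, 115, 102, 101, 118, 142, 171, 195, 203, 204, 205, 206, 206, 205, 205]
305 [210, 210, 210, 209, 209, 207, 205, 203, 202, 204, 206, 207, 209, 210, 210, 209, 209, 208, 208, 208, 208, 208, 203, 174, 123, 90, 92, 110, 125, 119, 112, 123, 135, 137, 137, 136, 136, 136, 135, 135, 136, 135, 129, 111, 88, 77, 76, 76, 76, 76, 75, 75, 76, 75, 74, 74, 75, 75, 75, 75, 75, 75, 75, 74, 73, 74, 74, 74, 74, 74, 74, 74, 74, 74, 73, 74, 74, 73, 72, 72, 73, 73, 73, 73, 73, 73, 73, 73, 73, 73, 74, 74, 73, 73, 73, 73, 73, 73, 73, 73, 73, 74, 74, 74, 74, 74, 74, 73, 73, 74, 74, 74, 74, 74, 74, 74, 74, 74, 74, 74, 74, 74, 74, 76, 86, 103, 112, 104, 103, 120, 142, 171, 196, 204, 205, 206, 206, 206, 205, 205]
```

```bash
python3 -m pendant '[[[4.3,0.2,50],-0.3],[[0,0,45],0],[[0,0,15],0],[[0,0,0],0],[[0,0,4],0],[[0,0,3],0],[[0,0,0],0],[[0,0,0],0]]';python3 -m pendant '[[[0,0,0],0],[[0,0,0],0],[[0,0,0],0],[[0,0,0],0],[[0,0,0],0]]' 0 20;python3 -m pendant '[[[0,0,-10],0],[[0,0,-50],0],[[0,0,-60],0],[[0,0,-30],0],[[0,0,0],0],[[0,0,0],0]]'
python3 - <<'E'
from h import *
go(.467,-.177,.14,-21.9)
E
```

```text
time: 46.9
position: [0.4984, 0.3397, -0.0005]
tool_rot: [0.976, 0.219, 0.0, -0.0]
ft_force: [0.3, 0.1, -0.5]
grip_width: 0.087
time: 47.52
position: [0.4981, 0.3396, -0.001]
tool_rot: [0.976, 0.219, -0.0, -0.0]
ft_force: [-0.4, 0.1, 0.5]
grip_width: 0.0676
time: 48.28
position: [0.497, 0.3391, 0.1479]
tool_rot: [0.976, 0.219, -0.001, 0.0]
ft_force: [-0.8, 0.7, -1.2]
grip_width: 0.0679
jaw now 25.3 turn 47.2 then shift [164.7 490.    8.5] q6 -0.03 t 48.3
```

```bash
python3 - <<'E'
from m import *
print(plane(a,[(75,63),(250,57),(400,51)],0.0).round(3))
E
python3 -m pendant '[[[0,0,0],9.5],[[0,0,0],9.5],[[0,0,0],9.5],[[0,0,0],9.5],[[0,0,0],9.2],[[18.3,54.4,0],0],[[18.3,54.4,0],0],[[18.3,54.4,0],0]]'
```

```text
[[ 0.603  0.057  0.   ]
 [ 0.607 -0.161  0.   ]
 [ 0.614 -0.342  0.   ]]
time: 49.28
position: [0.4864, 0.166, 0.1468]
tool_rot: [0.982, -0.19, -0.002, 0.001]
ft_force: [0.9, -0.5, -1.2]
grip_width: 0.0676
```

Front face of the centrifuge is at x ≈ 0.605, so the body (reaching about 0.57) clears it.

```bash
python3 -m pendant '[[[18.3,54.4,0],0],[[18.3,54.4,0],0],[[18.3,54.4,0],0],[[18.3,54.4,0],0],[[18.3,54.4,0],0],[[18.3,54.4,0],0],[[0,0,0],0],[[0,0,0],0]]'; python3 -m pendant '[[[0,0,0],0],[[0,0,0],0],[[0,0,0],0]]'
python3 - <<'E'
from h import *
import pickle
go(.467,-.177,.057,-21.9)
c=camera("wrist");pickle.dump(c,open("w16.pkl","wb"))
g=cv2.GaussianBlur(cv2.cvtColor(c["pixels"],cv2.COLOR_BGR2GRAY),(3,3),0).astype(int)
t=np.radians(68.1);v=np.array([np.cos(t),np.sin(t),0]);u=np.array([np.sin(t),-np.cos(t),0]);C=np.array([.467,-.177,.064])
print("rim corners",proj(c,[C+a*.033*u+b*.048*v for a,b in((-1,1),(1,1),(1,-1),(-1,-1))]).round(1))
for r in (145,165,180): print(r,g[r,215:350].tolist())
for x in (265,282,300): print(x,g[110:250,x].tolist())
E
```

```text
time: 50.28
position: [0.4667, -0.1753, 0.1473]
tool_rot: [0.982, -0.191, -0.002, -0.001]
ft_force: [-0.6, 0.3, -1.6]
grip_width: 0.0679
time: 50.65
position: [0.4684, -0.1752, 0.149]
tool_rot: [0.982, -0.189, -0.0, -0.0]
ft_force: [0.9, -0.3, -1.3]
grip_width: 0.0679
jaw now -21.8 turn 0.1 then shift [-0.6  2.2 92. ] q6 -0.2 t 50.6
rim corners [[240.4 161.8]
 [322.2 161.9]
 [318.1 269.3]
 [244.4 269.2]]
145 [214, 216, 219, 222, 225, 228, 230, 232, 234, 235, 236, 236, 236, 236, 236, 236, 235, 235, 235, 235, 235, 235, 235, 235, 236, 236, 236, 236, 236, 237, 237, 237, 237, 237, 238, 238, 238, 238, 237, 237, 237, 237, 236, 236, 235, 235, 234, 234, 234, 234, 234, 233, 232, 231, 231, 230, 229, 228, 228, 228, 227, 225, 223, 220, 216, 213, 210, 206, 204, 204, 206, 208, 210, 213, 217, 220, 223, 225, 226, 226, 226, 226, 225, 225, 225, 225, 226, 226, 227, 227, 226, 225, 224, 224, 224, 224, 224, 223, 223, 222, 222, 222, 221, 220, 220, 221, 220, 219, 218, 218, 217, 216, 215, 213, 211, 208, 205, 203, 201, 200, 200, 203, 206, 208, 210, 211, 211, 212, 213, 215, 216, 217, 218, 218, 219]
165 [203, 20
[... 2699 characters left out ...]
, 92, 92, 95]
300 [234, 233, 232, 231, 230, 231, 231, 231, 231, 231, 230, 230, 231, 231, 231, 232, 233, 233, 233, 233, 233, 233, 233, 232, 232, 232, 232, 231, 230, 230, 229, 228, 227, 227, 226, 225, 224, 224, 223, 222, 212, 207, 208, 180, 140, 124, 122, 121, 121, 124, 146, 194, 234, 247, 243, 232, 204, 155, 112, 99, 120, 169, 195, 169, 151, 167, 171, 146, 120, 107, 98, 85, 78, 81, 93, 107, 109, 120, 147, 164, 161, 147, 142, 151, 158, 159, 159, 158, 158, 159, 159, 159, 158, 158, 158, 158, 158, 158, 158, 157, 157, 157, 157, 157, 158, 158, 158, 157, 157, 157, 157, 156, 156, 156, 156, 156, 156, 157, 157, 156, 156, 156, 156, 156, 155, 150, 132, 107, 94, 91, 91, 92, 91, 92, 92, 91, 90, 91, 92, 92]
```

```bash
python3 -m pendant '[[[-1.2,1.0,40],-0.6],[[0,0,41],0],[[0,0,0],0],[[0,0,3],0],[[0,0,3],0],[[0,0,0],0],[[0,0,0],0]]';python3 -m pendant '[[[0,0,2],0],[[0,0,0],0],[[0,0,0],0]]';python3 -m pendant '[[[0,0,2.5],0],[[0,0,0],0],[[0,0,0],0]]'
```

```text
time: 51.58
position: [0.4671, -0.1768, 0.0626]
tool_rot: [0.983, -0.185, 0.001, 0.0]
ft_force: [-0.1, -0.6, -1.8]
grip_width: 0.068
time: 51.95
position: [0.4667, -0.1766, 0.0599]
tool_rot: [0.983, -0.185, -0.0, -0.0]
ft_force: [0.2, 0.4, -0.3]
grip_width: 0.0674
time: 52.32
position: [0.4667, -0.1766, 0.0574]
tool_rot: [0.983, -0.185, -0.0, -0.0]
ft_force: [-0.6, 0.2, -0.6]
grip_width: 0.0676
```

```bash
python3 -m pendant '[[[0,0,1],0],[[0,0,0],0],[[0,0,0],0]]';python3 -m pendant '[[[0,0,1],0],[[0,0,0],0],[[0,0,0],0]]'
```

```text
time: 52.7
position: [0.4668, -0.1767, 0.0569]
tool_rot: [0.983, -0.185, 0.0, 0.0]
ft_force: [-1.0, 0.3, 5.1]
grip_width: 0.0675
time: 53.08
position: [0.4668, -0.1767, 0.0569]
tool_rot: [0.983, -0.185, 0.0, 0.0]
ft_force: [-2.0, 1.4, 15.0]
grip_width: 0.0677
```

```bash
python3 -m pendant '[[[0,0,-1.5],0],[[0,0,0],0],[[0,0,0],0],[[0,0,0],0],[[0,0,0],0]]' 86;python3 -m pendant '[[[0,0,-20],0],[[0,0,-50],0],[[0,0,-60],0],[[0,0,-60],0],[[0,0,0],-10],[[0,0,0],-10],[[0,0,0],0]]'; python3 -m pendant '[[[0,0,0],10],[[0,0,0],10],[[0,0,0],10],[[0,0,0],10],[[0,0,0],10],[[0,0,0],10],[[0,0,0],10],[[0,0,0],10]]';python3 -m pendant '[[[-45,0,0],0],[[-45,0,0],0],[[-45,0,0],0],[[0,0,0],0],[[0,0,0],0]]'
python3 - <<'E'
from h import *
w=camera("wrist")["pixels"];t=camera("top")["pixels"];s=camera("scene")["pixels"]
A=cv2.resize(w[40:260],(800,314));B=cv2.resize(t[205:265,180:440],(400,92));S=cv2.resize(s[180:310,190:410],(400,236))
T=np.zeros((236,400,3),np.uint8);T[:92]=B
cv2.imwrite("pics/final.png",np.vstack([A,np.hstack([S,T])]))
print(robot.get_obs()["position"])
E
```

```text
time: 53.7
position: [0.4667, -0.1766, 0.0568]
tool_rot: [0.983, -0.185, -0.0, -0.0]
ft_force: [-0.0, 0.5, 0.3]
grip_width: 0.0858
time: 54.58
position: [0.4665, -0.1765, 0.247]
tool_rot: [1.0, -0.012, -0.0, -0.0]
ft_force: [-0.3, 0.7, 0.0]
grip_width: 0.086
time: 55.58
position: [0.4665, -0.1765, 0.2465]
tool_rot: [0.756, -0.655, -0.001, 0.0]
ft_force: [0.5, -0.2, 0.6]
grip_width: 0.0856
time: 56.2
position: [0.4467, -0.0435, 0.2469]
tool_rot: [0.758, -0.652, 0.0, 0.0]
ft_force: [-0.2, 0.3, -0.9]
grip_width: 0.0856
[ 0.44686471 -0.04425959  0.24690103]
```

View pics/final.png

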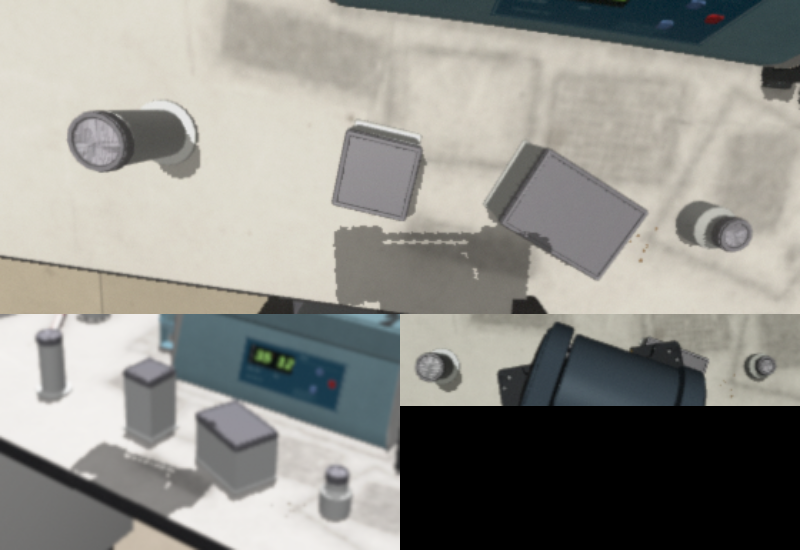

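The last picture shows all four covers seated level: round at about (100,140), square (376,176), trough (572,212) and small pot (733,232). All four vessels are upright and the gripper is clear, so I'm handing in.

```bash
python3 -c "
from rig import order
print(order.hand_in())"
```

```text
the job is handed in; nothing more can be done
None
```

The slide rack is standing upright on the trough floor. All four covers are off the pile and seated in their vessels, with the trough's cover over the rack. I handed the job in with about 56 s on the clock.

- **Rack:** a wrist picture taken after release, before the trough was covered, showed it level inside the trough.
- **Covers:** each one stopped firm, at 5–15 N, at the height the given sizes predict, to within about 0.2 mm. The final wrist and scene pictures show all four covers level and the four vessels upright. They are about where I first found them, and the gripper was clear of everything.
- **First grasps missed:** the first three closings on the rack's bar came up empty. The last one pressed lightly on top of the bar, at about 6 N.
- **Fingertip length disagreed:** the fingertips measured about 6 mm behind the reported TCP, not 22 mm ahead as stated. I used the measured value for every later grasp and placement.
- **Other check:** automatic circle and mask detection was too noisy to rely on, so I used edge profiles and picked points instead. In the final top view the arm hides the square jar and most of the trough, so that view confirms only the two round vessels.

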